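Gauge an alignment pin, then hold it through both bearing bushings

ROBOT

A 7-joint arm with a two-finger parallel gripper is mounted at the origin on a cart in front of the work surface, level with it; the furniture and walls round the work are solid. World frame = base frame: x ahead of the robot, y to its left, z up, the work surface at z = 0. Lengths are in m, angles in rad, forces in N, time in s.
With the tool pointing down it reaches from about 0.4 to 0.75 m from the base axis. Payload 19.5 kg.
Tool frame: the origin (TCP) lies on the front face of the gripper's body, between the roots of the fingers; the fingertips stand 73 mm ahead of it and the grasp point (between the pads) lies 54 mm ahead of it (ctrl.tip_extent is the distance from the TCP to the fingertips, in m); z points along the fingers, y is the line along which they close (so a half turn about z gives the same grasp; the last joint's range is limited). The gripper opens to 85 mm and grips with 20 to 120 N. Pads are 22 mm wide; open, the fingers measure 114 mm over their backs; the gripper's body (76 mm by 85 mm) begins 54 mm behind the grasp point. The pads swing forward as they close: fully open they stand 13 mm farther back than shut.
Start: joints at [-1.342, 0.707, -0.028, 1.485, 0.022, 0.951, -0.075], TCP at [0.154, 0.554, 0.304] pointing down, gripper open.
Joint ranges: [-2.71, 2.71], [-0.32, 2.16], [-1.57, 1.52], [0, 2.45], [-1.46, 4.6], [0, 2.02], [-2.83, 2.83]. Speed limits (rad/s): [1.89, 1.89, 2.57, 2.57, 3.01, 3.01, 3.01].

INTERFACE

Orientations are given as a unit quaternion [w, x, y, z].
In Python, from station import ctrl gives the robot as it stands. The module is installed in compiled form; this text tells all that it offers.
- The arm moves only by the tool jog_arm, never from a script. Its argument "commands" is a list of rows, each an object of numbers: "grip": the closure in counts, from 0 (fully open) to 255 (shut); "x", "y", "z": the shift along the tool's x, y, z in m; "twist": the turn about the tool's z in degrees. In form: [{"grip": .., "x": .., "y": .., "z": .., "twist": ..}, ...]. A call has 1 to 20 rows; each row is the pose to reach, as a shift and turn from the pose commanded when the call began, along the tool's axes at that moment; what a row does not reach only later rows make up. A row lasts 1/8 s, in which the tool goes at most 62.5 mm and 10.7 degrees, less where a joint would pass 70% of its speed; a pose out of reach is approached as far as the arm can. A call with a gripper value outside its range is refused whole. The fingers move at their own pace and stop on an object; "newtons" is the grip in N (left out, the last holds). Time passes only in rows, so rows that repeat a pose let the fingers close. It gives the time, the measured TCP pose, the force, the opening and the grip force at its end, in the units of the state.
- ctrl.get_obs(): the state, without advancing time (a new reading comes with each control period).
- ctrl.snapshot(name): name is "scene" or "top" or "wrist"; returns a dict with "frame" (384x512x3 uint8, red, green, blue), "vfov" (degrees; the focal length in pixels is half the picture's height over the tangent of half this angle, whatever the lens; pixels are square), "cx", "cy" (the principal point, pixels), "k1" (the pictures are not rectified: a ray, as slopes to the right and down, at radius r is drawn at 1 + k1 r^2 times it, then the intrinsics apply), "pose" (4x4, takes a point from camera to world coordinates); the wrist camera has in their place "hand_eye" (4x4, takes a point from camera to tool coordinates, whose origin is the TCP and whose axes are the flange's). Camera axes: x right, y up, looking along -z (the intrinsics and any distortion apply to the point x, -y, -z); pixel columns grow to the right and rows downward; lengths in m; the calibration is good to about 2 mm. A picture is of the moment at which its call begins: read the wrist's pose just before it. There is no depth.
- ctrl.finish_job(): hands the job in; it is judged then, once.
The state is a dict: "clock": time; "qpos": joint angles; "dq": joint speeds; "joint_efforts": joint torques, N m; "tool_pos": TCP position; "tool_rot": TCP orientation; "wrist_force": force on the tool from outside, world axes, zero at the start; "torque": the same for the moment, N m; "finger_gap": finger opening in m; "grasp_force": force on a finger pad.
Only numpy, scipy, OpenCV 4.12 (cv2) and the standard library are available. Lean on these libraries where they do the work, as an engineer would, in place of code of your own. Each camera call takes 0.05 s, during which the arm holds its last target. There are 200 camera calls.

TASK

Check the red-knobbed alignment pin where it stands in the gauging stand: slide the caliper's moving jaw shut until it presses on the pin. Then take the pin by its knob, lift it out and thread it nose first down through the upper and then the lower brass bushing of the grey bearing bracket. Finish while holding the pin there by its knob, upright and spanning both bushings: its whole tapered nose shows below the lower bushing, clear of the base plate, and the knob stays clear of the upper bushing; leave the loose impeller, blower and yellow screwdriver alone.

Things in the scene. Friction and masses are not known exactly. Their poses are not given: they have to be found in the camera images.
- gauge_stand: Fixed gauging stand: aluminium base plate 74 x 224 x 8 mm, long along the stand's own y; origin on the bench under the plate's middle, z up. Its +y end faces the robot. Two posts and a black rail 12 mm wide and 14 mm high carry a caliper flat along the stand's y, underside 83 mm above the bench; the jaws are at the +y end and point to the stand's -x. A blue pin holder, 30 x 34 mm, 64 mm high over the bench, stands below the jaws.
- pin_socket (a point): Centre of the mouth of the round hole in the blue pin holder, 64 mm above the bench; hole 15.8 mm wide, its floor 8 mm above the bench. The pin stands in it. The caliper jaws are 19 to 25 mm above this point.
- caliper: Steel sliding caliper, 66 x 215 x 15 mm, lying flat on the stand's rail, fixed but for its slider; its axes are those of the stand, origin 83 mm above the stand's origin. Its moving jaw is part of the slider, nearer the stand's middle than the fixed jaw.
- caliper_slider (a joint): Opening of the caliper jaws in m: 0 shut, larger is wider. The slider moves along the stand's +y to close and -y to open; about 1 N of friction, it stays where it is left. Starts at 0.030 to 0.045; both jaws bear on the pin at about 0.013 to 0.0145.
- slider_grip (a point): Where to grip the caliper's slider, on its rear part: mid-width, 3.5 mm above its underside, 86.5 mm above the bench; moves with it. The slider is 26 mm wide across the stand's x (fingers close along the stand's x), 52 mm long; solid from 83 to 90 mm above the bench, thumb parts and display up to 98 mm. Beside and under its edges there is free air down to the base plate (only the 12 mm rail runs below its middle), so fingertips may reach 15 mm below it.
- align_pin: Loose steel alignment pin with a red knob, 137 mm long, about 0.09 kg (varies), standing nose down in the pin holder. Origin at the tip of the nose, z up along the pin to the knob. Nose tapers from 7 to 14 mm diameter over its lowest 8 mm; the shank is 14 mm in diameter up to 108 mm from the tip; above it the round knob.
- pin_knob (a point): Middle of the pin's knob, on the pin's axis, 123 mm above the tip of the nose. The knob is round, 22 mm in diameter, from 109 to 137 mm above the tip; it can be gripped from above at any yaw.
- bracket: Fixed grey bearing bracket with two brass bushings one above the other on one vertical axis. Origin on the bench on the bushings' axis, z up; base plate 10 mm thick; a column 16 x 40 mm, up to 110 mm high, stands at its own +x, from 45 to 61 mm off the axis; nothing rises above 115 mm.
- upper_bush (a point): On the axis, at the top rim of the upper bushing, 115 mm above the bench. Both bushings have a bore of 17 mm, widened at the top to about 25 mm by a flared lead-in 5.5 mm deep; each is 16.5 mm high. The upper one spans 98.5 to 115 mm above the bench.
- lower_bush (a point): On the axis, at the bottom of the lower bushing, 50 mm above the bench; the lower bushing spans 50 to 66.5 mm above the bench, the base plate's top is at 10 mm.
- impeller_1: Loose black fan impeller, 55 mm diameter, 20 mm high, on the orange mat; origin under its middle. A bystander.
- blower_6: Loose black radial blower, 78 x 84 x 29 mm, on the orange mat; origin under its middle. A bystander.
- screwdriver_1: Loose yellow-handled screwdriver, 160 mm long, lying on the bench to the left of the stand. A bystander.

How it is judged:
By the outcome, as a careful person would: the job done as asked, in the order asked, and still so for the second after the job is handed in, while the arm keeps its last pose, push and grip.
It also fails if it takes over 61 s, if anything falls off the work surface, if the arm or the gripper's body presses on something with over 40 N, if the wrist force passes 120 N, or if a joint passes its speed limit or range.

## Working session

There is one attempt and no reset: what is moved stays moved. The work goes in short steps, Python scripts to look and compute and a tool call to move; the robot and the scene stay as the last step left them, time stands still between calls to the robot, and variables do not carry over. Pictures are saved under pics/ and viewed, at most 10 in all, crops included, and the job is handed in when it is done.

Besides the shell and the picture viewer there is one more tool, called after "Request:" as name(argument=value, ...) on one line, values as JSON. jog_arm: Moves the arm, as the interface text tells. Its arguments: {"type":"object","properties":{"commands":{"type":"array"},"newtons":{"type":"number"}},"required":["commands"]}

```bash
mkdir -p pics; cat > h.py <<'E'
import numpy as np, cv2
from station import ctrl
from scipy.spatial.transform import Rotation as R
def Tool(o):
    q=np.array(o["tool_rot"]);T=np.eye(4);T[:3,:3]=R.from_quat(q[[1,2,3,0]]).as_matrix();T[:3,3]=o["tool_pos"];return T
def snap(n):
    o=ctrl.get_obs();s=ctrl.snapshot(n);s["P"]=np.array(s["pose"]) if "pose" in s else Tool(o)@np.array(s["hand_eye"])
    return s
def K(s):
    f=s["frame"].shape[0]/2/np.tan(np.radians(s["vfov"])/2);return np.array([[f,0,s["cx"]],[0,f,s["cy"]],[0,0,1.]])
def ray(s,u,v):
    d=(np.linalg.inv(K(s))@[u,v,1])[:2];p=d.copy()
    for _ in range(30): p=d/(1+s["k1"]*(p@p))
    w=s["P"][:3,:3]@np.array([p[0],-p[1],-1]);return s["P"][:3,3],w
def plane(s,u,v,z):
    c,w=ray(s,u,v);return c+w*(z-c[2])/w[2]
def proj(s,X):
    c=s["P"][:3,:3].T@(np.array(X)-s["P"][:3,3]);p=np.array([c[0],-c[1]])/-c[2];p=p*(1+s["k1"]*(p@p));return (K(s)@[p[0],p[1],1])[:2]
def tri(rs):
    A=0;b=0
    for c,w in rs:
        w=w/np.linalg.norm(w);M=np.eye(3)-np.outer(w,w);A=A+M;b=b+M@c
    return np.linalg.solve(A,b)
def save(s,n,k=1,crop=None):
    f=s["frame"][...,::-1]
    if crop: x0,y0,x1,y1=crop;f=f[y0:y1,x0:x1]
    cv2.imwrite("pics/"+n,cv2.resize(f,None,fx=k,fy=k,interpolation=cv2.INTER_CUBIC))
E
python3 - <<'E'
from h import *
np.set_printoptions(precision=4,suppress=True)
o=ctrl.get_obs();print(o)
for n in("scene","top"):
    s=snap(n);save(s,n+"0.png",1.5);print(n,s["vfov"],s["cx"],s["cy"],s["k1"],s["P"])
s=snap("wrist");print(s["hand_eye"])
E
```

```text
{'clock': 0.0, 'qpos': array([-1.3417,  0.7071, -0.0276,  1.485 ,  0.022 ,  0.9509, -0.0755]), 'dq': array([ 0.0009, -0.0011,  0.0017, -0.0008, -0.    ,  0.0023,  0.0013]), 'joint_efforts': array([ -0.0002, -88.322 ,   1.2345, -23.6166,   0.0169,   0.0067,
         0.0001]), 'tool_pos': array([0.1538, 0.5539, 0.3034]), 'tool_rot': array([-0.0001,  0.135 ,  0.9908, -0.0006]), 'wrist_force': array([ 0.0829, -0.0365, -0.3122]), 'torque': array([ 0.0004, -0.0384,  0.0764]), 'grasp_force': 0.0, 'finger_gap': 0.08512076326624367}
scene 52.739667139849715 258.68964060440106 194.30410842257695 -0.10311958146872645 [[ 0.8648  0.2151 -0.4536  0.1918]
 [-0.5015  0.4131 -0.7602 -0.697 ]
 [ 0.0239  0.8849  0.4652  0.488 ]
 [ 0.      0.      0.      1.    ]]
top 52.52146333353104 253.9428904647424 191.60961204839285 0.0032891876937785106 [[ 0.0264  0.9887 -0.1477  0.4406]
 [-0.999   0.0313  0.0307 -0.0372]
 [ 0.035   0.1467  0.9886  0.9441]
 [ 0.      0.      0.      1.    ]]
[[ 0.0002  0.9652  0.2615  0.0669]
 [ 1.     -0.0001 -0.0003 -0.0001]
 [-0.0003  0.2615 -0.9652 -0.0697]
 [ 0.      0.      0.      1.    ]]
```

View pics/scene0.png

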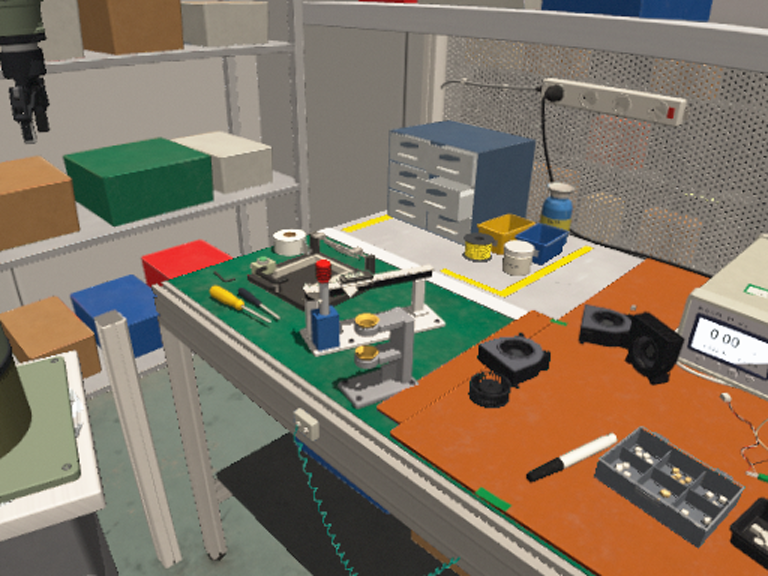

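View pics/top0.png

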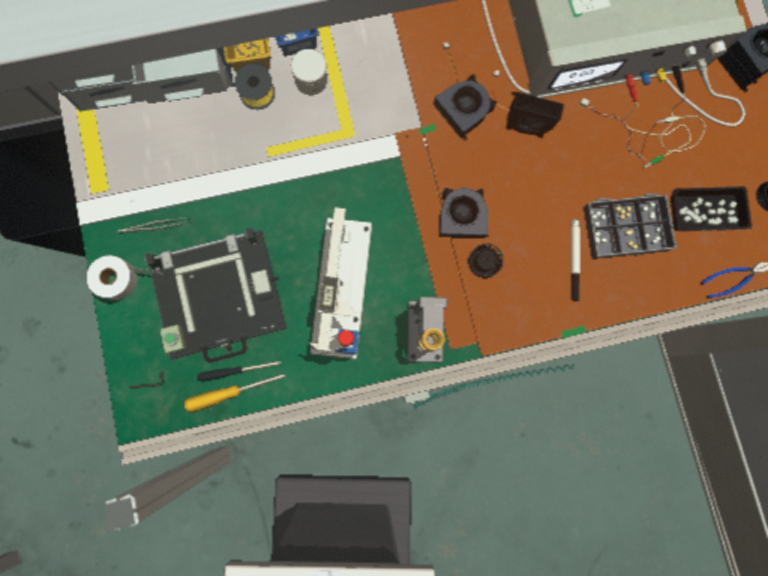

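Scene: red knob at (323,270)/1.5 over the blue holder, bracket bushings at (367,322) and (367,353)/1.5. Top: knob at (346,338)/1.5, upper bushing (432,338)/1.5, slider near (330,290)/1.5, screwdriver left.

```bash
python3 - <<'E'
from h import *
np.set_printoptions(precision=4,suppress=True)
S={n:snap(n) for n in("scene","top")}
def blob(s,lo,hi,box):
    h=cv2.cvtColor(s["frame"],cv2.COLOR_RGB2HSV);m=cv2.inRange(h,lo,hi)
    if lo[0]==0 and hi[0]<10: m|=cv2.inRange(h,(172,)+lo[1:],(180,)+hi[1:])
    k=np.zeros_like(m);x0,y0,x1,y1=box;k[y0:y1,x0:x1]=m[y0:y1,x0:x1]
    n,l,st,c=cv2.connectedComponentsWithStats(k);i=1+np.argsort(-st[1:,4])[:3]
    return [(c[j],st[j]) for j in i]
b=(200,160,300,260)
r={n:blob(S[n],(0,150,80),(6,255,255),dict(scene=(190,160,240,200),top=(210,205,250,245))[n]) for n in S}
print(r)
rs=[ray(S[n],*r[n][0][0]) for n in S];print("knob",tri(rs),plane(S["top"],*r["top"][0][0],.135))
g={n:blob(S[n],(15,100,80),(32,255,255),dict(scene=(225,200,265,250),top=(270,210,305,245))[n]) for n in S}
for n in g:
  for c,st in g[n]: print(n,c,st,plane(S[n],*c,.115),plane(S[n],st[0]+st[2]/2-.5,st[1]+st[3]/2-.5,.115))
for p in [(370,222),(355,357),(338,218),(311,355)]: print(plane(S["top"],p[0]/1.5,p[1]/1.5,.008))
save(S["top"],"crop.png",6,(195,130,305,225+20))
E
```

```text
{'scene': [(array([215.2879, 179.9242]), array([210, 173,  11,  16, 132], dtype=int32))], 'top': [(array([230.3026, 224.8947]), array([226, 221,  10,   9,  76], dtype=int32))]}
knob [ 0.4905 -0.0151  0.1315] [ 0.4902 -0.0152  0.135 ]
scene [244.0976 213.0488] [236 209  17  10 123] [ 0.4927 -0.1406  0.115 ] [ 0.4918 -0.142   0.115 ]
scene [243.877  234.4918] [237 230  16  10 122] [ 0.4579 -0.2047  0.115 ] [ 0.4588 -0.2052  0.115 ]
top [287.6307 226.0909] [279 219  18  15 176] [ 0.4924 -0.1368  0.115 ] [ 0.4925 -0.1365  0.115 ]
top [297.  221.5] [297 221   1   2   2] [ 0.5027 -0.1568  0.115 ] [ 0.5027 -0.1568  0.115 ]
top [298.  225.5] [298 225   1   2   2] [ 0.4942 -0.159   0.115 ] [ 0.4942 -0.159   0.115 ]
[ 0.6888 -0.0454  0.008 ]
[ 0.4672 -0.028   0.008 ]
[0.6937 0.0075 0.008 ]
[0.4684 0.0419 0.008 ]
```

```bash
ls pics
```

```text
crop.png
scene0.png
top0.png
```

View pics/crop.png

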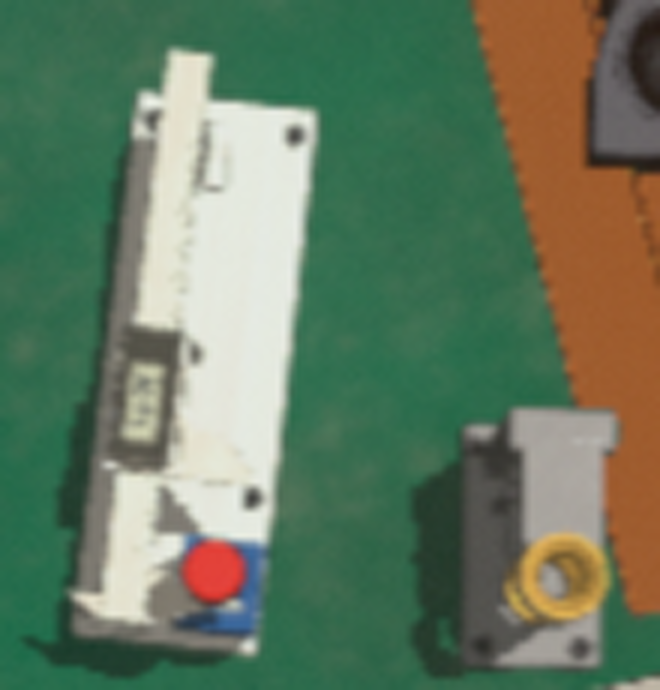

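Crop shows knob (213,572), slider display (150,400), upper bushing (560,578), right plate edge (317,110)→(258,655). Moving above the slider.

Request:
jog_arm(commands=[{"grip": 0,"x": -0.51,"y": -0.433,"z": 0,"twist": -11},{"grip": 0,"x": -0.51,"y": -0.433,"z": 0,"twist": -11},{"grip": 0,"x": -0.51,"y": -0.433,"z": 0,"twist": -11},{"grip": 0,"x": -0.51,"y": -0.433,"z": 0,"twist": -11},{"grip": 0,"x": -0.51,"y": -0.433,"z": 0,"twist": -11},{"grip": 0,"x": -0.51,"y": -0.433,"z": 0,"twist": -11},{"grip": 0,"x": -0.51,"y": -0.433,"z": 0,"twist": -11},{"grip": 0,"x": -0.51,"y": -0.433,"z": 0,"twist": -11},{"grip": 0,"x": -0.51,"y": -0.433,"z": 0,"twist": -11},{"grip": 0,"x": -0.51,"y": -0.433,"z": 0,"twist": -11},{"grip": 0,"x": -0.51,"y": -0.433,"z": 0,"twist": -11},{"grip": 0,"x": -0.51,"y": -0.433,"z": 0,"twist": -11},{"grip": 0,"x": -0.51,"y": -0.433,"z": 0,"twist": -11},{"grip": 0,"x": -0.51,"y": -0.433,"z": 0,"twist": -11},{"grip": 0,"x": -0.51,"y": -0.433,"z": 0,"twist": -11},{"grip": 0,"x": -0.51,"y": -0.433,"z": 0,"twist": -11}])

```text
clock: 2.25
tool_pos: [0.5293, 0.0007, 0.304]
tool_rot: [0.0, 0.039, 0.999, -0.0]
wrist_force: [0.3, -0.1, -0.4]
finger_gap: 0.0854
grasp_force: 0.0
```

```bash
python3 - <<'E'
from h import *
o=ctrl.get_obs();print(o["clock"],o["tool_pos"],Tool(o)[:3,:3],o["wrist_force"])
s=snap("wrist");save(s,"w1.png",1.5);print(ctrl.tip_extent)
np.save("w1.npy",s,allow_pickle=True)
E
```

```text
2.25 [0.52928539 0.00071798 0.30400229] [[-9.96939792e-01  7.81732102e-02  1.76237693e-05]
 [ 7.81732079e-02  9.96939787e-01 -1.05687613e-04]
 [-2.58317767e-05 -1.03986480e-04 -9.99999994e-01]] [ 0.28786081 -0.09653448 -0.37260041]
0.0726
```

View pics/w1.png

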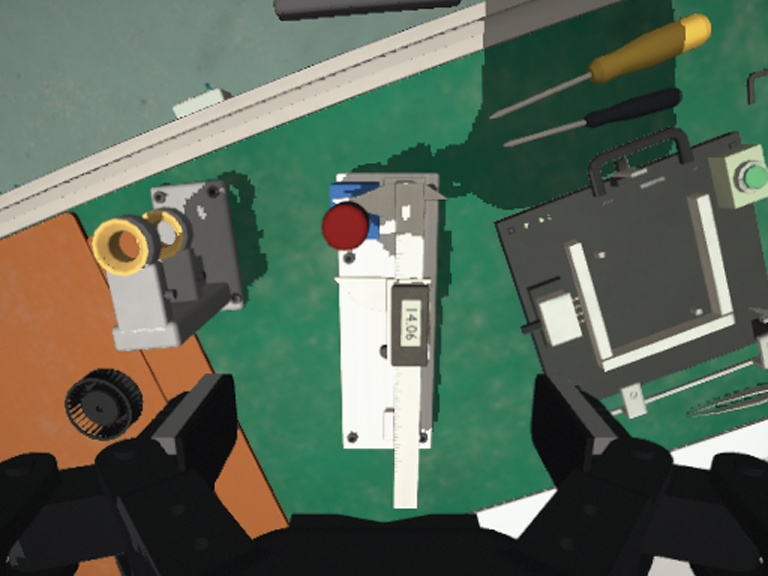

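Wrist view: slider display (392–429, 288–365)/1.5 with the moving jaw along row ~278, knob (346,226), beam end (405,508); bushing (122,245).

```bash
python3 - <<'E'
from h import *
np.set_printoptions(precision=4,suppress=True)
s=np.load("w1.npy",allow_pickle=True).item()
for n,u,v,z in [("disp TL",393,288,.098),("disp TR",430,288,.098),("disp BL",391,365,.098),("disp BR",429,365,.098),("jawtip",337,280,.089),("beam end L",393,508,.091),("beam end R",417,508,.091),("beam L up",396,250,.091),("plate BL",343,447,.008),("plate BR",431,447,.008),("plate TR",439,175,.008),("plate TL",338,175,.008),("fixjaw",358,200,.089),("knobtop",346,226,.14)]:
    print(n,plane(s,u/1.5,v/1.5,z))
save(s,"w1c.png",5,(215,110,305,225))
E
```

```text
disp TL [0.5313 0.006  0.098 ]
disp TR [0.5329 0.0271 0.098 ]
disp BL [0.5783 0.0014 0.098 ]
disp BR [0.5801 0.024  0.098 ]
jawtip [ 0.5261 -0.0264  0.089 ]
beam end L [ 0.6849 -0.005   0.091 ]
beam end R [0.6862 0.0111 0.091 ]
beam L up [0.5107 0.0094 0.091 ]
plate BL [ 0.6865 -0.0454  0.008 ]
plate BR [0.6922 0.0277 0.008 ]
plate TR [0.4731 0.045  0.008 ]
plate TL [ 0.4674 -0.0271  0.008 ]
fixjaw [ 0.481  -0.0099  0.089 ]
knobtop [ 0.4892 -0.0137  0.14  ]
```

View pics/w1c.png

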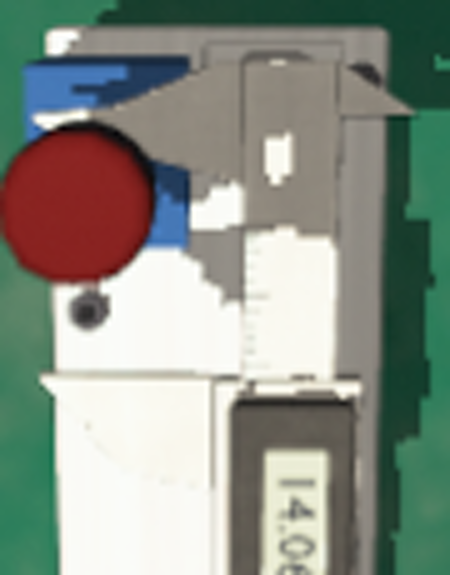

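Request:
jog_arm(commands=[{"grip": 110,"x": -0.04,"y": 0.0145,"z": 0.05,"twist": 0},{"grip": 110,"x": -0.04,"y": 0.0145,"z": 0.1,"twist": 0},{"grip": 110,"x": -0.04,"y": 0.0145,"z": 0.12,"twist": 0},{"grip": 110,"x": -0.04,"y": 0.0145,"z": 0.13,"twist": 0},{"grip": 110,"x": -0.04,"y": 0.0145,"z": 0.13,"twist": 0},{"grip": 110,"x": -0.04,"y": 0.0145,"z": 0.13,"twist": 0}], newtons=20)

```text
clock: 3.05
tool_pos: [0.5707, 0.0117, 0.1749]
tool_rot: [0.001, 0.039, 0.999, 0.0]
wrist_force: [1.4, 0.0, -0.0]
finger_gap: 0.0488
grasp_force: 0.0
```

```bash
python3 - <<'E'
from h import *
s=snap("wrist");save(s,"w2.png",1.5)
E
```

```text
(no output)
```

View pics/w2.png

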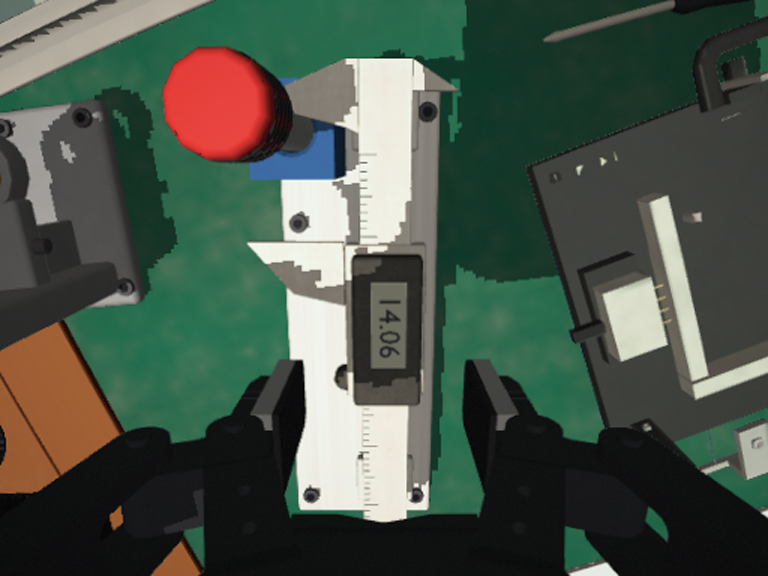

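```bash
python3 - <<'E'
from h import *
np.set_printoptions(precision=4,suppress=True)
s=snap("wrist");o=ctrl.get_obs();print(o["tool_pos"])
T=np.linalg.inv(Tool(o))
for n,u,v,z in [("front L",347,245,.09),("rear L",350,404,.09),("rear R",421,406,.09),("front R",432,245,.09),("disp rear",385,405,.097),("jaw tip",250,243,.089)]:
    p=plane(s,u/1.5,v/1.5,z);print(n,p,(T@np.r_[p,1])[:3])
E
```

```text
[0.5707 0.0117 0.1748]
front L [0.5277 0.0037 0.09  ] [ 0.0423 -0.0114  0.0847]
rear L [ 0.5823 -0.0007  0.09  ] [-0.0124 -0.0114  0.0848]
rear R [0.585  0.0235 0.09  ] [-0.0132  0.0129  0.0848]
front R [0.5298 0.0302 0.09  ] [0.0423 0.0152 0.0847]
disp rear [0.58   0.0115 0.097 ] [-0.0092  0.0005  0.0778]
jaw tip [ 0.5247 -0.0269  0.089 ] [ 0.0429 -0.0421  0.0857]
```

Slider rear edge at row 405, fingers at 303/465 straddle it; pads fall fully on the slider. Descend and grip.

Request:
jog_arm(commands=[{"grip": 110,"x": 0,"y": 0.0015,"z": 0.015,"twist": 0},{"grip": 110,"x": 0,"y": 0.0015,"z": 0.026,"twist": 0},{"grip": 110,"x": 0,"y": 0.0015,"z": 0.026,"twist": 0},{"grip": 150,"x": 0,"y": 0.0015,"z": 0.026,"twist": 0},{"grip": 200,"x": 0,"y": 0.0015,"z": 0.026,"twist": 0},{"grip": 200,"x": 0,"y": 0.0015,"z": 0.026,"twist": 0},{"grip": 200,"x": 0,"y": 0.0015,"z": 0.026,"twist": 0},{"grip": 200,"x": 0,"y": 0.0015,"z": 0.026,"twist": 0}], newtons=20)

```text
clock: 4.15
tool_pos: [0.5706, 0.0123, 0.1483]
tool_rot: [0.0, 0.04, 0.999, -0.001]
wrist_force: [-0.4, -5.7, 3.0]
finger_gap: 0.0253
grasp_force: 22.3
```

Request:
jog_arm(commands=[{"grip": 200,"x": 0.006,"y": 0,"z": 0,"twist": 0},{"grip": 200,"x": 0.012,"y": 0,"z": 0,"twist": 0},{"grip": 200,"x": 0.018,"y": 0,"z": 0,"twist": 0},{"grip": 200,"x": 0.022,"y": 0,"z": 0,"twist": 0},{"grip": 200,"x": 0.022,"y": 0,"z": 0,"twist": 0}])

```text
clock: 4.78
tool_pos: [0.5484, 0.014, 0.1483]
tool_rot: [0.0, 0.04, 0.999, -0.001]
wrist_force: [-0.9, -6.7, 2.8]
finger_gap: 0.0255
grasp_force: 22.3
```

```bash
python3 - <<'E'
from h import *
s=snap("wrist");save(s,"w3.png",1.5)
E
```

```text
(no output)
```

View pics/w3.png

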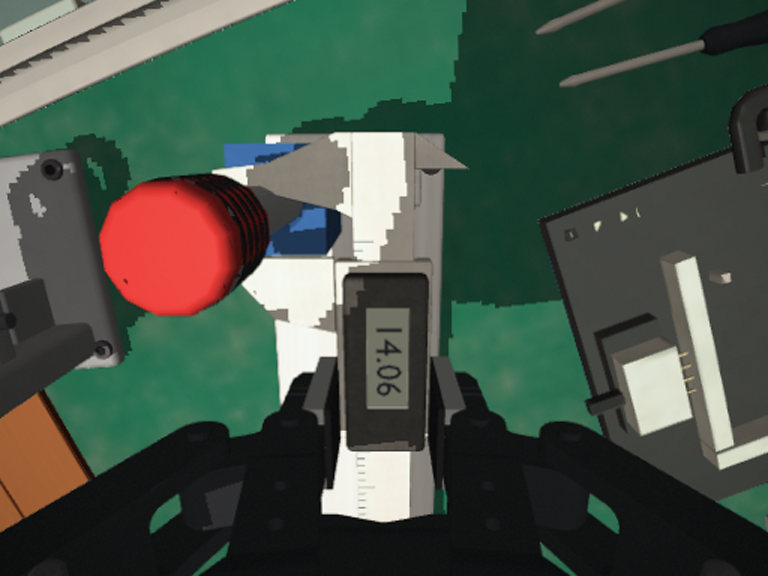

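Slider moves with the gripper; moving jaw at row ~262, pin shank just ahead. Continue gently.

Request:
jog_arm(commands=[{"grip": 200,"x": 0.002,"y": 0,"z": 0,"twist": 0},{"grip": 200,"x": 0.004,"y": 0,"z": 0,"twist": 0},{"grip": 200,"x": 0.006,"y": 0,"z": 0,"twist": 0},{"grip": 200,"x": 0.006,"y": 0,"z": 0,"twist": 0}])

```text
clock: 5.32
tool_pos: [0.5425, 0.0145, 0.1483]
tool_rot: [0.0, 0.04, 0.999, -0.001]
wrist_force: [-1.5, -6.4, 3.5]
finger_gap: 0.0254
grasp_force: 22.3
```

Request:
jog_arm(commands=[{"grip": 200,"x": 0.0015,"y": 0,"z": 0,"twist": 0},{"grip": 200,"x": 0.003,"y": 0,"z": 0,"twist": 0},{"grip": 200,"x": 0.003,"y": 0,"z": 0,"twist": 0}])

```text
clock: 5.7
tool_pos: [0.5401, 0.0147, 0.1483]
tool_rot: [0.001, 0.04, 0.999, -0.001]
wrist_force: [2.9, -7.3, 0.8]
finger_gap: 0.0254
grasp_force: 22.1
```

Request:
jog_arm(commands=[{"grip": 200,"x": 0.001,"y": 0,"z": 0,"twist": 0},{"grip": 200,"x": 0.002,"y": 0,"z": 0,"twist": 0},{"grip": 200,"x": 0.002,"y": 0,"z": 0,"twist": 0}])

```text
clock: 6.08
tool_pos: [0.5391, 0.0148, 0.1484]
tool_rot: [0.002, 0.04, 0.999, -0.0]
wrist_force: [9.7, -7.2, -5.6]
finger_gap: 0.0251
grasp_force: 21.6
```

```bash
python3 - <<'E'
from h import *
s=snap("wrist");save(s,"w4.png",4,(60,80,240,215))
E
```

```text
(no output)
```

View pics/w4.png

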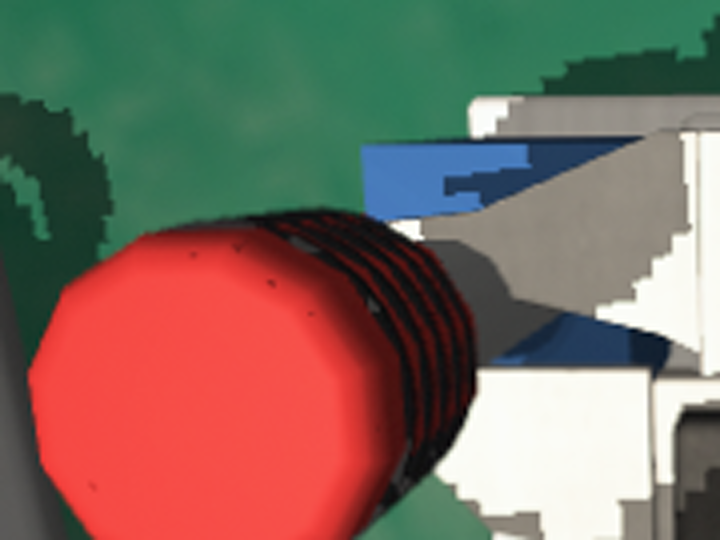

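Pin shank is pinched between both jaws (crop ~(450,290)), 10 N push. Release, rise, go over the knob.

Request:
jog_arm(commands=[{"grip": 110,"x": 0,"y": 0,"z": 0,"twist": 0},{"grip": 110,"x": 0,"y": 0,"z": 0,"twist": 0},{"grip": 110,"x": 0,"y": 0,"z": 0,"twist": 0},{"grip": 90,"x": 0,"y": 0,"z": -0.03,"twist": 0},{"grip": 60,"x": 0,"y": 0,"z": -0.08,"twist": 0},{"grip": 60,"x": 0,"y": 0,"z": -0.1,"twist": 0},{"grip": 60,"x": 0.046,"y": -0.034,"z": -0.1,"twist": 0},{"grip": 60,"x": 0.046,"y": -0.034,"z": -0.1,"twist": 0},{"grip": 60,"x": 0.046,"y": -0.034,"z": -0.1,"twist": 0},{"grip": 60,"x": 0.046,"y": -0.034,"z": -0.1,"twist": 0}])

```text
clock: 7.38
tool_pos: [0.4896, -0.014, 0.2478]
tool_rot: [0.0, 0.039, 0.999, 0.0]
wrist_force: [-0.6, -0.4, 0.1]
finger_gap: 0.0654
grasp_force: 0.0
```

```bash
cat >> h.py <<'E'
def red(s):
    h=cv2.cvtColor(s["frame"],cv2.COLOR_RGB2HSV);m=cv2.inRange(h,(0,150,60),(6,255,255))|cv2.inRange(h,(172,150,60),(180,255,255))
    n,l,st,c=cv2.connectedComponentsWithStats(m);i=1+np.argmax(st[1:,4]);return c[i],st[i]
E
python3 - <<'E'
from h import *
np.set_printoptions(precision=4,suppress=True)
s=snap("wrist");o=ctrl.get_obs();save(s,"w5.png",1.5);print(o["tool_pos"],o["finger_gap"],o["wrist_force"])
T=np.linalg.inv(Tool(o));c,st=red(s);print(c,st)
m=plane(s,*c,.143);print("knob",m,(T@np.r_[m,1])[:3])
sc,tp=snap("scene"),snap("top")
a=red({"frame":np.pad(tp["frame"][200:250,205:255],((0,0),(0,0),(0,0)))});print(a)
E
```

```text
[ 0.4895 -0.0141  0.2477] 0.06518615437816548 [-0.8336  1.4205  0.6169]
[253.6631 226.8414] [ 235  208   38   38 1116]
knob [ 0.486  -0.0148  0.143 ] [ 0.0034 -0.001   0.1047]Traceback (most recent call last):
  File "<stdin>", line 7, in <module>
  File "h.py", line 30, in red
    n,l,st,c=cv2.connectedComponentsWithStats(m);i=1+np.argmax(st[1:,4]);return c[i],st[i]
                                                     ~~~~~~~~~^^^^^^^^^^
    return _wrapfunc(a, 'argmax', axis=axis, out=out, **kwds)
    return bound(*args, **kwds)
ValueError: attempt to get argmax of an empty sequence
```

View pics/w5.png

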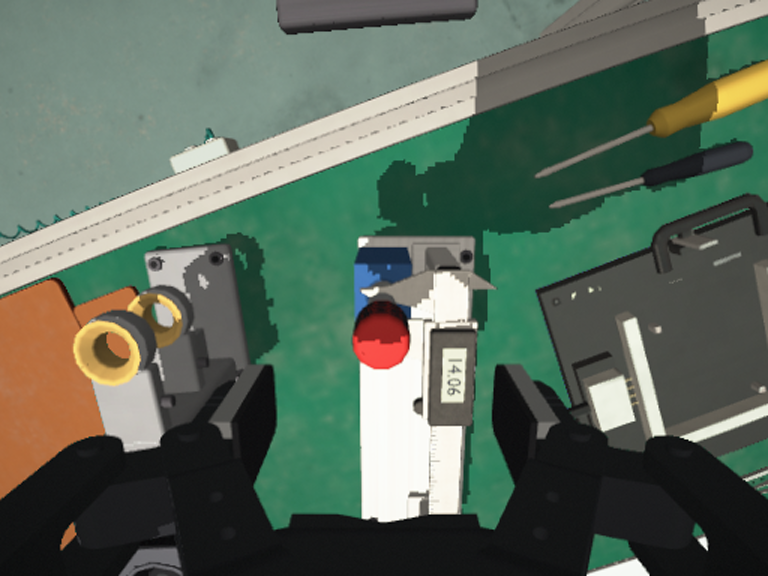

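Knob at (381,337) between the fingers; jaws shut on the pin; bushing at (108,350). Descend and grip.

Request:
jog_arm(commands=[{"grip": 60,"x": 0.003,"y": -0.001,"z": 0.03,"twist": 0},{"grip": 60,"x": 0.003,"y": -0.001,"z": 0.055,"twist": 0},{"grip": 60,"x": 0.003,"y": -0.001,"z": 0.063,"twist": 0},{"grip": 60,"x": 0.003,"y": -0.001,"z": 0.063,"twist": 0},{"grip": 140,"x": 0.003,"y": -0.001,"z": 0.063,"twist": 0},{"grip": 230,"x": 0.003,"y": -0.001,"z": 0.063,"twist": 0},{"grip": 230,"x": 0.003,"y": -0.001,"z": 0.063,"twist": 0},{"grip": 230,"x": 0.003,"y": -0.001,"z": 0.063,"twist": 0},{"grip": 230,"x": 0.003,"y": -0.001,"z": 0.063,"twist": 0}], newtons=40)

```text
clock: 8.65
tool_pos: [0.4862, -0.0152, 0.1854]
tool_rot: [0.0, 0.039, 0.999, 0.0]
wrist_force: [-1.0, 0.1, 6.1]
finger_gap: 0.0206
grasp_force: 38.9
```

Request:
jog_arm(commands=[{"grip": 230,"x": 0,"y": 0,"z": -0.01,"twist": 0},{"grip": 230,"x": 0,"y": 0,"z": -0.03,"twist": 0},{"grip": 230,"x": 0,"y": 0,"z": -0.06,"twist": 0},{"grip": 230,"x": 0,"y": 0,"z": -0.09,"twist": 0},{"grip": 230,"x": 0,"y": 0,"z": -0.12,"twist": 0},{"grip": 230,"x": 0,"y": 0,"z": -0.15,"twist": 0},{"grip": 230,"x": 0,"y": 0,"z": -0.15,"twist": 0},{"grip": 230,"x": 0,"y": 0,"z": -0.15,"twist": 0}], newtons=60)

```text
clock: 9.65
tool_pos: [0.4857, -0.0153, 0.3348]
tool_rot: [-0.0, 0.039, 0.999, -0.0]
wrist_force: [-0.7, 0.4, -0.7]
finger_gap: 0.0202
grasp_force: 58.8
```

```bash
python3 - <<'E'
from h import *
np.set_printoptions(precision=4,suppress=True)
o=ctrl.get_obs();print(o["tool_pos"],o["finger_gap"])
w,t,c=snap("wrist"),snap("top"),snap("scene")
np.save("three.npy",[w,t,c],allow_pickle=True)
# montage of wrist | scene crop
p=proj(c,[.486,-.015,.22]);x,y=int(p[0]),int(p[1]);print(p)
a=cv2.resize(w["frame"],(480,360));b=cv2.resize(c["frame"][max(y-60,0):y+60,x-50:x+50],(300,360),interpolation=cv2.INTER_CUBIC)
cv2.imwrite("pics/m6.png",np.hstack([a,b])[...,::-1])
E
```

```text
[ 0.4857 -0.0153  0.3348] 0.020199607034927607
[212.0135 140.687 ]
```

View pics/m6.png

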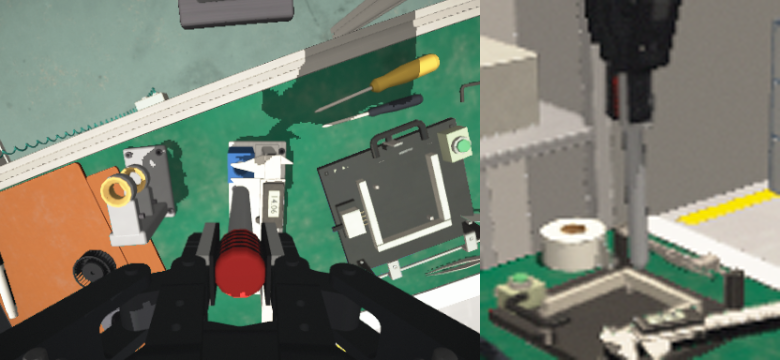

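Pin lifted cleanly: knob at (240,265) with shank running up to ~(238,185), bushings at (118,190) left. Scene crop shows it hanging upright.

```bash
cat >> h.py <<'E'
def brass(s,box):
    h=cv2.cvtColor(s["frame"],cv2.COLOR_RGB2HSV);m=cv2.inRange(h,(15,90,60),(34,255,255));k=np.zeros_like(m);x0,y0,x1,y1=box;k[y0:y1,x0:x1]=m[y0:y1,x0:x1]
    cs,hi=cv2.findContours(k,cv2.RETR_CCOMP,cv2.CHAIN_APPROX_NONE);out=[]
    for c,q in zip(cs,hi[0] if hi is not None else []):
        if len(c)>12: out.append(("hole" if q[3]>=0 else "outer",cv2.contourArea(c),cv2.boundingRect(c),cv2.fitEllipse(c)))
    return out
E
python3 - <<'E'
from h import *
np.set_printoptions(precision=4,suppress=True)
w,t,c=np.load("three.npy",allow_pickle=True)
for n,s,b in[("w",w,(95,160,165,235)),("t",t,(270,210,305,245)),("c",c,(225,200,265,250))]:
    for k,a,r,e in brass(s,b): print(n,k,a,r,np.round(e[0],1),np.round(e[1],1),plane(s,*e[0],.115),"if low",plane(s,*e[0],.0665)[:2])
E
```

```text
w outer 791.0 (107, 189, 33, 32) [123.  204.4] [30.2 33.4] [ 0.4926 -0.1378  0.115 ] if low [ 0.5049 -0.1592]
w hole 142.5 (119, 194, 17, 17) [126.8 202.6] [10.3 18.9] [ 0.4912 -0.134   0.115 ] if low [ 0.5032 -0.1548]
w outer 182.0 (128, 178, 28, 28) [141.8 190.9] [21.8 26.6] [ 0.4814 -0.1183  0.115 ] if low [ 0.4918 -0.1364]
t outer 51.5 (289, 219, 8, 13) [292.6 225. ] [ 5.9 13.5] [ 0.4951 -0.1474  0.115 ] if low [ 0.4983 -0.1538]
c outer 104.0 (237, 230, 16, 10) [243.9 234.5] [ 9.1 15. ] [ 0.4579 -0.2048  0.115 ] if low [ 0.4925 -0.1408]
c outer 107.5 (236, 209, 17, 10) [244.  213.2] [ 9.1 15.4] [ 0.4923 -0.1409  0.115 ] if low [ 0.5314 -0.0686]
```

```bash
python3 - <<'E'
from h import *
np.set_printoptions(precision=4,suppress=True)
w,t,c=np.load("three.npy",allow_pickle=True)
ctr,st=red(w);print(ctr,st)
s=dict(w);s["P"]=np.array(w["hand_eye"])
u=st[0]+st[2]/2-.5
a=plane(s,u,st[1]+st[3]-1+.5,.0404);b=plane(s,u,st[1]-.5,.0684);print("far rim top->dx",a[0]+.011,a,"near rim bottom->dx",b[0]-.011,b)
for dx in(0,.002,.004): print(dx,"tip",proj(s,[dx,0,.1774]),"shoulder",proj(s,[dx,0,.1694]))
# shank edge rows in wrist picture: print gray profile along columns near tip
g=cv2.cvtColor(w["frame"],cv2.COLOR_RGB2GRAY)
for r in range(190,250,6): print(r,g[r,240:276:1].tolist())
# shank edges in scene
g=cv2.cvtColor(c["frame"],cv2.COLOR_RGB2GRAY)
T=Tool(ctrl.get_obs())
for z in(.085,.11,.135,.16,.17):
    p=proj(c,(T@[0.002,0,z,1])[:3]);x,y=p.round().astype(int);print(z,p,g[y,x-9:x+10].tolist())
E
```

```text
[255.6014 289.6885] [ 229  263   54   54 2366]
far rim top->dx 0.0014081311893839217 [-0.0096 -0.      0.0404] near rim bottom->dx -0.011479697309700044 [-0.0005 -0.      0.0684]
0 tip [255.5882 198.9907] shoulder [255.586  201.7847]
0.002 tip [255.5883 196.4824] shoulder [255.586  199.2041]
0.004 tip [255.5884 193.9638] shoulder [255.5861 196.6125]
190 [125, 122, 121, 128, 131, 127, 212, 229, 229, 229, 228, 228, 227, 225, 225, 225, 226, 226, 226, 226, 225, 226, 226, 226, 224, 223, 223, 223, 222, 222, 222, 227, 229, 230, 231, 230]
196 [140, 140, 140, 136, 246, 254, 255, 255, 255, 255, 253, 253, 254, 254, 254, 254, 254, 254, 254, 254, 254, 254, 254, 254, 254, 254, 254, 254, 254, 254, 254, 254, 254, 254, 254, 254]
202 [140, 138, 133, 128, 244, 254, 253, 191, 108, 91, 88, 87, 87, 87, 87, 87, 87, 87, 87, 87, 87, 86, 84, 84, 153, 251, 254, 254, 254, 254, 254, 254, 254, 254, 254, 254]
208 [130, 129, 128, 127, 241, 254, 255, 215, 106, 88, 87, 87, 87, 87, 87, 87, 87, 87, 88, 88, 87, 86, 85, 84, 84, 81, 251, 254, 254, 254, 254, 254, 254, 254, 254, 254]
214 [132, 133, 132, 132, 238, 254, 239, 
[... 823 characters left out ...]
 74, 75, 75, 75, 75, 68, 65, 66, 66, 65, 66, 66, 73, 75, 81, 82, 81, 80, 79, 184, 253, 254, 254, 254, 255, 255]
0.085 [210.5475 126.8456] [143, 143, 143, 126, 116, 124, 124, 94, 87, 108, 115, 113, 111, 103, 113, 124, 124, 124, 125]
0.11 [210.9092 138.8294] [144, 145, 144, 145, 134, 124, 124, 123, 107, 106, 115, 117, 132, 142, 136, 129, 126, 124, 125]
0.135 [211.2702 150.4915] [144, 145, 145, 145, 116, 114, 125, 124, 125, 113, 116, 126, 136, 140, 137, 87, 108, 124, 125]
0.16 [211.6298 161.8381] [119, 111, 93, 68, 44, 44, 47, 49, 81, 106, 121, 135, 140, 141, 132, 111, 105, 129, 120]
0.17 [211.7732 166.2899] [119, 120, 115, 111, 98, 62, 46, 50, 50, 100, 121, 132, 142, 143, 129, 102, 87, 89, 86]
```

Request:
jog_arm(commands=[{"grip": 230,"x": -0.004,"y": -0.04,"z": 0,"twist": 0},{"grip": 230,"x": -0.008,"y": -0.08,"z": 0,"twist": 0},{"grip": 230,"x": -0.012,"y": -0.11,"z": 0,"twist": 0},{"grip": 230,"x": -0.012,"y": -0.122,"z": 0,"twist": 0},{"grip": 230,"x": -0.012,"y": -0.122,"z": 0,"twist": 0},{"grip": 230,"x": -0.012,"y": -0.122,"z": 0,"twist": 0},{"grip": 230,"x": -0.012,"y": -0.122,"z": 0,"twist": 0}])

```text
clock: 10.68
tool_pos: [0.4885, -0.1369, 0.335]
tool_rot: [0.0, 0.039, 0.999, 0.0]
wrist_force: [0.0, -0.4, -0.4]
finger_gap: 0.0201
grasp_force: 58.9
```

```bash
python3 - <<'E'
from h import *
np.set_printoptions(precision=4,suppress=True)
o=ctrl.get_obs();T=Tool(o);w,t,c=snap("wrist"),snap("top"),snap("scene");np.save("three2.npy",[w,t,c],allow_pickle=True)
print(o["tool_pos"])
for z in (.115,.0665):
    p=proj(w,[.4924,-.138,z]);print(z,p)
x,y=p.astype(int)
for k,a,r,e in brass(w,(200,140,310,260)):
    q=plane(w,*e[0],.115);print(k,a,r,np.round(e[0],1),np.round(e[1],1),q,(np.linalg.inv(T)@np.r_[q,1])[:2],"low",plane(w,*e[0],.0665)[:2])
g=cv2.cvtColor(w["frame"],cv2.COLOR_RGB2GRAY)
for r in range(188,240,4): print(r,g[r,236:276].tolist())
E
```

```text
[ 0.4885 -0.1369  0.335 ]
0.115 [254.6644 190.8661]
0.0665 [254.7937 179.7789]
outer 708.0 (238, 175, 35, 31) [254.4 189.7] [29.  34.5] [ 0.4913 -0.1382  0.115 ] [-0.0029 -0.0011] low [ 0.5029 -0.1393]
hole 31.5 (248, 193, 13, 5) [254.2 195.2] [ 3.9 12.1] [ 0.4963 -0.1387  0.115 ] [-0.008  -0.0013] low [ 0.5088 -0.1399]
hole 43.0 (249, 181, 12, 6) [254.3 183.4] [ 5.2 11. ] [ 0.4856 -0.1378  0.115 ] [ 0.0029 -0.0011] low [ 0.4962 -0.1388]
outer 112.0 (241, 166, 29, 13) [254.8 181.1] [27.5 28.4] [ 0.4835 -0.1372  0.115 ] [ 0.005  -0.0007] low [ 0.4938 -0.1381]
188 [197, 175, 215, 218, 202, 175, 162, 159, 160, 137, 156, 168, 170, 171, 170, 127, 106, 104, 103, 99, 102, 105, 107, 107, 107, 107, 107, 93, 173, 194, 195, 199, 206, 218, 191, 140, 95, 90, 93, 94]
192 [197, 175, 220, 216, 193, 166, 155, 154, 156, 114, 74, 188, 191, 209, 181, 131, 114, 114, 113, 112, 112, 114, 114, 118, 119, 117, 106, 92, 159, 191, 193, 197, 202, 216, 226, 202, 122, 90, 93, 93]
196 [196, 200, 212, 217, 205, 178, 160, 158, 157, 155, 151, 110, 76, 72, 73, 128, 141, 105, 90, 91, 90, 84, 82, 75, 74, 92, 130, 178, 19
[... 1165 characters left out ...]
29, 159, 170, 135, 83, 154, 189, 201, 156, 97, 74, 70, 71, 73, 73, 73, 73, 73, 72, 73, 73, 73, 74, 74, 74, 73, 72, 71, 70, 69, 119, 182, 196, 195, 197, 169, 107, 68, 64]
228 [131, 130, 130, 130, 91, 65, 96, 168, 189, 124, 72, 70, 70, 71, 72, 72, 73, 73, 73, 73, 73, 73, 73, 74, 75, 74, 73, 72, 71, 70, 69, 67, 175, 197, 196, 196, 177, 138, 85, 63]
232 [131, 132, 131, 104, 73, 64, 61, 164, 144, 88, 69, 70, 70, 71, 72, 72, 73, 73, 73, 73, 72, 73, 75, 74, 75, 73, 73, 72, 70, 70, 69, 67, 137, 188, 198, 198, 191, 159, 92, 63]
236 [131, 131, 131, 91, 63, 68, 67, 132, 97, 66, 69, 70, 71, 72, 72, 72, 72, 73, 73, 73, 72, 72, 74, 74, 75, 75, 73, 72, 70, 69, 69, 68, 92, 180, 198, 197, 198, 168, 160, 163]
```

Request:
jog_arm(commands=[{"grip": 230,"x": 0,"y": -0.0018,"z": 0.01,"twist": 0},{"grip": 230,"x": 0,"y": -0.0018,"z": 0.025,"twist": 0},{"grip": 230,"x": 0,"y": -0.0018,"z": 0.038,"twist": 0},{"grip": 230,"x": 0,"y": -0.0018,"z": 0.046,"twist": 0},{"grip": 230,"x": 0,"y": -0.0018,"z": 0.052,"twist": 0},{"grip": 230,"x": 0,"y": -0.0018,"z": 0.052,"twist": 0}])

```text
clock: 11.58
tool_pos: [0.4882, -0.1396, 0.2827]
tool_rot: [-0.0, 0.039, 0.999, -0.0]
wrist_force: [-0.9, -0.2, -0.7]
finger_gap: 0.0204
grasp_force: 58.9
```

Request:
jog_arm(commands=[{"grip": 230,"x": 0,"y": 0,"z": 0.004,"twist": 0},{"grip": 230,"x": 0,"y": 0,"z": 0.008,"twist": 0},{"grip": 230,"x": 0,"y": 0,"z": 0.012,"twist": 0},{"grip": 230,"x": 0,"y": 0,"z": 0.012,"twist": 0}])

```text
clock: 12.08
tool_pos: [0.4882, -0.1396, 0.2707]
tool_rot: [-0.0, 0.039, 0.999, 0.0]
wrist_force: [0.1, -0.2, -0.5]
finger_gap: 0.0203
grasp_force: 58.9
```

Request:
jog_arm(commands=[{"grip": 230,"x": 0,"y": 0,"z": 0.006,"twist": 0},{"grip": 230,"x": 0,"y": 0,"z": 0.012,"twist": 0},{"grip": 230,"x": 0,"y": 0,"z": 0.018,"twist": 0},{"grip": 230,"x": 0,"y": 0,"z": 0.024,"twist": 0},{"grip": 230,"x": 0,"y": 0,"z": 0.028,"twist": 0},{"grip": 230,"x": 0,"y": 0,"z": 0.028,"twist": 0}])

```text
clock: 12.82
tool_pos: [0.4882, -0.1395, 0.2426]
tool_rot: [-0.0, 0.039, 0.999, 0.0]
wrist_force: [2.2, 1.4, -2.1]
finger_gap: 0.0201
grasp_force: 58.8
```

Request:
jog_arm(commands=[{"grip": 230,"x": -0.0006,"y": 0.0004,"z": 0.003,"twist": 0},{"grip": 230,"x": -0.0006,"y": 0.0004,"z": 0.006,"twist": 0},{"grip": 230,"x": -0.0006,"y": 0.0004,"z": 0.009,"twist": 0},{"grip": 230,"x": -0.0006,"y": 0.0004,"z": 0.012,"twist": 0},{"grip": 230,"x": -0.0006,"y": 0.0004,"z": 0.012,"twist": 0}])

```text
clock: 13.45
tool_pos: [0.4888, -0.1393, 0.2307]
tool_rot: [-0.0, 0.039, 0.999, -0.0]
wrist_force: [0.9, 0.7, -1.5]
finger_gap: 0.0201
grasp_force: 58.9
```

Request:
jog_arm(commands=[{"grip": 230,"x": -0.0003,"y": 0.0003,"z": 0.004,"twist": 0},{"grip": 230,"x": -0.0003,"y": 0.0003,"z": 0.008,"twist": 0},{"grip": 230,"x": -0.0003,"y": 0.0003,"z": 0.012,"twist": 0},{"grip": 230,"x": -0.0003,"y": 0.0003,"z": 0.012,"twist": 0}])

```text
clock: 13.95
tool_pos: [0.4892, -0.139, 0.2186]
tool_rot: [-0.0, 0.039, 0.999, -0.0]
wrist_force: [1.1, -0.3, -1.9]
finger_gap: 0.0205
grasp_force: 58.9
```

Request:
jog_arm(commands=[{"grip": 230,"x": -0.0003,"y": 0,"z": 0.004,"twist": 0},{"grip": 230,"x": -0.0003,"y": 0,"z": 0.008,"twist": 0},{"grip": 230,"x": -0.0003,"y": 0,"z": 0.012,"twist": 0},{"grip": 230,"x": -0.0003,"y": 0,"z": 0.015,"twist": 0},{"grip": 230,"x": -0.0003,"y": 0,"z": 0.015,"twist": 0},{"grip": 230,"x": -0.0003,"y": 0,"z": 0.015,"twist": 0}])

```text
clock: 14.7
tool_pos: [0.4895, -0.139, 0.204]
tool_rot: [0.0, 0.039, 0.999, -0.0]
wrist_force: [1.6, 0.9, -1.7]
finger_gap: 0.0202
grasp_force: 58.9
```

```bash
python3 - <<'E'
from h import *
np.set_printoptions(precision=4,suppress=True)
c=snap("scene");g=cv2.cvtColor(c["frame"],cv2.COLOR_RGB2HSV)
print(ctrl.get_obs()["tool_pos"],ctrl.get_obs()["wrist_force"])
for z in (.137,.115,.0985,.0665,.05,.034,.026,.01): print(z,proj(c,[.4924,-.139,z]))
x=int(round(proj(c,[.4924,-.139,.05])[0]))
v=c["frame"]
for r in range(192,258,2): print(r,[tuple(int(a) for a in v[r,k]) for k in (x-6,x-2,x,x+2,x+6)])
ctr,st=red(c);print(ctr,st)
E
```

```text
[ 0.4895 -0.139   0.204 ] [ 1.4649  1.2474 -1.7833]
0.137 [243.6141 202.5503]
0.115 [243.5501 212.7014]
0.0985 [243.5046 220.1261]
0.0665 [243.4222 234.0789]
0.05 [243.3826 241.0495]
0.034 [243.346  247.6677]
0.026 [243.3283 250.9257]
0.01 [243.294  257.3412]
192 [(46, 24, 24), (37, 37, 36), (31, 28, 30), (26, 26, 30), (28, 29, 31)]
194 [(54, 27, 25), (118, 115, 108), (49, 47, 46), (27, 28, 29), (31, 29, 32)]
196 [(25, 19, 21), (116, 113, 109), (50, 48, 48), (32, 32, 33), (36, 32, 35)]
198 [(28, 18, 20), (116, 114, 108), (49, 48, 47), (34, 35, 36), (32, 33, 34)]
200 [(27, 18, 22), (117, 114, 109), (51, 49, 49), (31, 30, 33), (34, 34, 36)]
202 [(31, 27, 29), (118, 115, 109), (48, 47, 47), (31, 32, 32), (31, 30, 33)]
204 [(35, 84, 61), (116, 113, 108), (49, 47, 47), (33, 33, 35), (31, 31, 33)]
206 [(79, 131, 96), (118, 115, 109), (51, 50, 48), (32, 30, 34), (28, 29, 32)]
208 [(42, 125, 86), (119, 116, 111), (70, 68, 67), (61, 61, 57), (122, 118, 113)]
210 [(58, 124, 84), (112, 109, 103), (120, 117, 111), (119, 116, 112), (240, 197, 91)]
212 [(119, 94, 52), (107, 103, 97), (120, 116, 11
[... 1229 characters left out ...]
1, 173, 168)]
242 [(82, 90, 83), (106, 102, 100), (110, 107, 103), (128, 123, 120), (130, 125, 121)]
244 [(35, 117, 81), (107, 105, 100), (122, 117, 114), (128, 123, 120), (106, 106, 100)]
246 [(42, 118, 82), (97, 107, 97), (118, 115, 112), (121, 117, 115), (19, 52, 40)]
248 [(15, 73, 49), (85, 90, 84), (126, 123, 119), (122, 119, 117), (81, 78, 76)]
250 [(28, 55, 42), (67, 71, 68), (124, 121, 117), (115, 113, 109), (79, 77, 75)]
252 [(79, 77, 73), (80, 77, 74), (81, 80, 78), (80, 78, 77), (80, 78, 77)]
254 [(80, 78, 75), (79, 77, 74), (80, 77, 76), (80, 77, 76), (80, 79, 75)]
256 [(81, 79, 77), (81, 77, 77), (80, 78, 76), (81, 79, 76), (79, 77, 73)]
[120.2185 173.7154] [ 95 160  60  31 984]
```

```bash
python3 -c "
from station import ctrl
print(ctrl.finish_job())"
```

```text
the job is handed in; nothing more can be done
None
```

The caliper was slid shut on the pin (10 N press), and the pin was then threaded through both bushings and handed in at about 15 s, held upright by its knob; the scene camera puts the nose tip about 26 mm above the bench, below the lower bushing and clear of the base plate, with the knob about 20 mm above the upper bushing.

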